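# Hold the canister lid at the half-way vent position

### The job

Pick up the bayonet lid by its bar grip and put it on the open canister, dropping its two lugs through the two gaps in the collar until the lid sits down on the collar. Then turn it clockwise (seen from above) until its bar points at the two small ribs on the collar, half-way to the lock and short of the click, and hold it there against its return spring so the canister can vent. Finish still gripping the lid, with nothing else on the table pushed out of place.

Things in the scene. Friction and masses are not known exactly. Their poses are not given: they have to be found in the camera images.
- canister: Round metal canister, 108 mm across, 100 mm tall, fixed upright on the table, mouth open on top. Origin: centre of its underside; z up. Its x axis is the half-way line, through two small ribs (4 mm wide, 5 high) on opposite sides of the collar's top, 48 to 54 mm from the axis. The gaps lie 45 degrees counter-clockwise, seen from above, of x; two black buttons stick out 30 degrees clockwise of it.
- mouth (a point): Centre of the canister's mouth, on its axis level with the collar's top (canister z = 0.100). The round mouth is 64 mm across; the flange round it is 7 mm thick. The lid's plug has 2 mm of clearance all round, its lugs 3 mm each side in the gaps.
- gap (a point): Middle of one of the two gaps cut in the flange, at the collar's top, 36 mm from the canister's axis; the other is straight opposite. Each is 18 mm wide and reaches 41 mm from the axis. The lugs go down through them; then the lid turns clockwise seen from above, lugs under the flange. Half-way is 45 degrees from the gaps, the locked end 90 degrees.
- vent_disc (a joint): Sprung disc inside the canister, rad, 0 at rest, growing as the lid turns clockwise. Its two pins meet the lugs after about 6 degrees of turn and push back with 0.05 N m at first, 0.12 N m at half-way (then it reads about 0.69): a lid let go there turns back.
- lid: Loose lid, 0.16 kg, upright on the table on its plug. Origin: centre of the plug's flat foot; z up; same after half a turn. Black plug 60 mm across, z 0 to 16 mm; lugs along +x and -x, 12 mm wide, to 37 mm from the axis, z 1 to 7 mm; disc 84 mm across, z 16 to 22 mm; grey bar grip along x, 60 long, 16 wide, z 22 to 58 mm. Seated, its origin is at canister z = 0.084, with 2 mm play upward.
- click_nose (a joint): One of two like sprung noses of the lock, straight opposite each other (their outer ends are the black buttons on the collar's side), m, 0 at rest. The lugs meet them about 57 degrees from the gaps and push each out by about 2 mm as they pass (the click). They must not be reached in this job.
- dose_cup_2: Small clear cup with dried filler in it, 52 mm across and 35 mm tall, standing between canister and lid, farther from the robot; a bystander. Origin: centre of its underside.
- dose_cup_1: Small clear cup, 51 mm across and 35 mm tall, standing between canister and lid, nearer the robot; a bystander. Origin: centre of its underside.
- thin_tape_green: Thin roll of tape, 95 mm across and 18 mm tall, lying at the back left; a bystander. Origin: centre of its underside.
Not all that is in view belongs to the job. Leave any blue, pink or yellow look-alike of the lid alone.

How it is judged:
By the outcome, as a careful person would: the job done as asked, in the order asked, and still so for the second after the job is handed in, while the arm keeps its last pose, push and grip.
It also fails if it takes over 42 s, if anything falls off the work surface, if the arm or the gripper's body presses on something with over 40 N, if the wrist force passes 120 N, or if a joint passes its speed limit or range.

### The arm

A 7-joint arm with a two-finger parallel gripper is mounted at the origin on a cart in front of the work surface, level with it; the furniture and walls round the work are solid. World frame = base frame: x ahead of the robot, y to its left, z up, the work surface at z = 0. Lengths are in m, angles in rad, forces in N, time in s.
With the tool pointing down it reaches from about 0.4 to 0.9 m from the base axis. Payload 5.5 kg.
Tool frame: the origin (TCP) lies at the very end of the fingers, on their centre line; the grasp point (between the pads) lies 19 mm behind it (ctrl.grip_point_offset is the distance from the TCP to the grasp point, in m); z points along the fingers, y is the direction in which the jaws open and shut (so a half turn about z gives the same grasp; the last joint's range is limited). The gripper opens to 85 mm and grips with 20 to 120 N. Pads are 22 mm wide; open, the fingers measure 114 mm over their backs; the gripper's body (76 mm by 85 mm) begins 54 mm behind the grasp point. The pads swing forward as they close: fully open they stand 13 mm farther back than shut.
Start: joints at [1.486, 0.501, -0.427, 1.55, 0.221, 1.138, -0.21], TCP at [0.222, -0.611, 0.203] pointing down, gripper open.
Joint ranges: [-2.88, 2.88], [-0.31, 2.03], [-1.54, 1.56], [0.2, 2.42], [-1.41, 4.55], [0.19, 2.02], [-2.57, 2.57]. Speed limits (rad/s): [2.57, 2.57, 3.14, 3.14, 3.14, 3.14, 3.14].

### API

Orientations are given as [roll, pitch, yaw] about the fixed x, y, z axes, in that order (R = Rz(yaw) Ry(pitch) Rx(roll)).
In Python, from station import ctrl gives the robot as it stands.
- The arm moves only by the tool arm_command, never from a script. Its argument "deltas" is a list that holds one entry, the list of rows, each a list of 7 numbers: the turn, a rotation vector about the tool's x, y, z in degrees, then the shift along the tool's x, y, z in mm, then the opening in per cent of the stroke, from 0 (shut) to 100 (fully open). A call has 1 to 20 rows; each row is the pose to reach, as a shift and turn from the pose commanded when the call began, along the tool's axes at that moment; what a row does not reach only later rows make up. A row lasts 1/12 s, in which the tool goes at most 41.7 mm and 7.16 degrees, less where a joint would pass 70% of its speed; a pose out of reach is approached as far as the arm can. A call with a gripper value outside its range is refused whole. The fingers move at their own pace and stop on an object; "newtons" is the grip in N (left out, the last holds). Time passes only in rows, so rows that repeat a pose let the fingers close. It gives the time, the measured TCP pose, the force and the opening at its end, in the units of the state.
- ctrl.state(): the state, without advancing time (a new reading comes with each control period).
- ctrl.capture(name): name is "scene" or "top" or "wrist"; returns a dict with "color" (480x640x3 uint8, blue, green, red), "fov_y" (degrees; the focal length in pixels is half the picture's height over the tangent of half this angle, whatever the lens; pixels are square), "cx", "cy" (the principal point, pixels), "world_to_cam" (4x4, takes a point from world to camera coordinates); the wrist camera has in their place "mount" (4x4, takes a point from camera to tool coordinates, whose origin is the TCP and whose axes are the flange's). Camera axes: x right, y down, z forward; pixel columns grow to the right and rows downward; lengths in m; the calibration is good to about 2 mm. A picture is of the moment at which its call begins: read the wrist's pose just before it. There is no depth.
- ctrl.close_job(): hands the job in, once; it reports no verdict.
The state is a dict: "t": time; "joints": joint angles; "dq": joint speeds; "joint_torque": joint torques, N m; "tcp_pos": TCP position; "orientation": TCP orientation; "force": force on the tool from outside, world axes, zero at the start; "ft_torque": the same for the moment, N m; "opening": finger opening in m.
Only numpy, scipy, OpenCV 4.12 (cv2) and the standard library are available. Lean on these libraries where they do the work, as an engineer would, in place of code of your own. Each camera call takes 0.05 s, during which the arm holds its last target.

## Working session

There is one attempt and no reset: what is moved stays moved. The work goes in short steps, Python scripts to look and compute and a tool call to move; the robot and the scene stay as the last step left them, time stands still between calls to the robot, and variables do not carry over. Pictures are saved under pics/ and viewed, and the job is handed in when it is done.

Besides the shell and the picture viewer there is one more tool, called after "Call:" by a JSON object that holds its "fn" and its "kwargs". arm_command: Moves the arm, as the interface text tells. Its arguments: {"type":"object","properties":{"deltas":{"type":"array","items":{"type":"array","items":{"type":"array","items":{"type":"number"}}}},"newtons":{"type":"number"}},"required":["deltas"]}

```bash
ls; mkdir -p pics; python3 - <<'E'
from station import ctrl
import cv2
s=ctrl.state();print(s, ctrl.grip_point_offset)
for n in("scene","top"):
    c=ctrl.capture(n);cv2.imwrite(f"pics/{n}0.png",c["color"]);print(n,c["fov_y"],c["cx"],c["cy"],c["world_to_cam"])
E
```

```text
pics
{'t': 0.0, 'joints': array([ 1.48618406,  0.50187372, -0.42679948,  1.55145563,  0.22079998,
        1.13832298, -0.21031061]), 'dq': array([-1.37438494e-03,  3.49563927e-04, -1.30006307e-03, -1.18251210e-03,
       -6.42232968e-04, -9.05009683e-05,  8.32826430e-04]), 'joint_torque': array([ 4.34217181e-04, -5.69520307e+01, -5.81561744e+00, -2.80940831e+01,
        1.07433001e-02,  1.20619804e-02,  7.86397294e-06]), 'tcp_pos': array([ 0.22125091, -0.61037239,  0.20194159]), 'orientation': array([-3.13959359e+00, -7.12585467e-05,  3.47864826e-01]), 'force': array([ 0.02144579,  0.17450269, -0.36767971]), 'ft_torque': array([ 0.03486237,  0.05900032, -0.05660349]), 'opening': 0.08559426028334087} 0.0187
scene 53.211461604877236 315.2774722182724 249.7319130773091 [[-0.80384994 -0.5948309   0.0012157   0.42562969]
 [-0.36232507  0.48802042 -0.79407595  0.27569217]
 [ 0.47174763 -0.63875838 -0.60781733  0.65686836]
 [ 0.          0.          0.          1.        ]]
top 54.18910637443954 310.89311937130765 239.92519303700195 [[-8.61828782e-04 -9.99971318e-01  7.52467110e-03  8.92894297e-03]
 [-9.84753734e-01 -4.60268076e-04 -1.73953648e-01  5.29112746e-01]
 [ 1.73952122e-01 -7.55986622e-03 -9.84725092e-01  9.04388912e-01]
 [ 0.00000000e+00  0.00000000e+00  0.00000000e+00  1.00000000e+00]]
```

View pics/scene0.png

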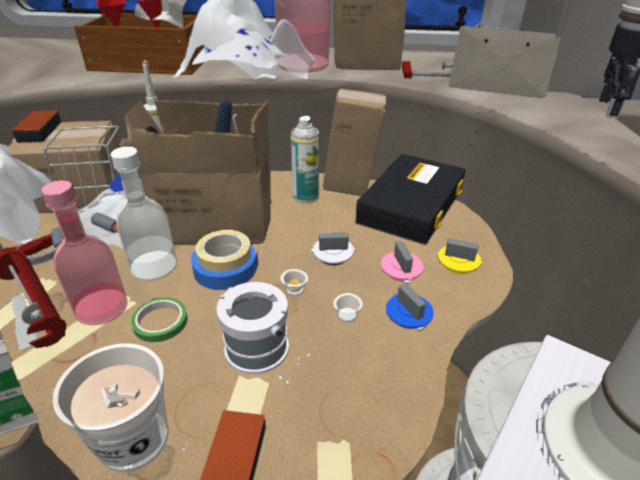

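View pics/top0.png

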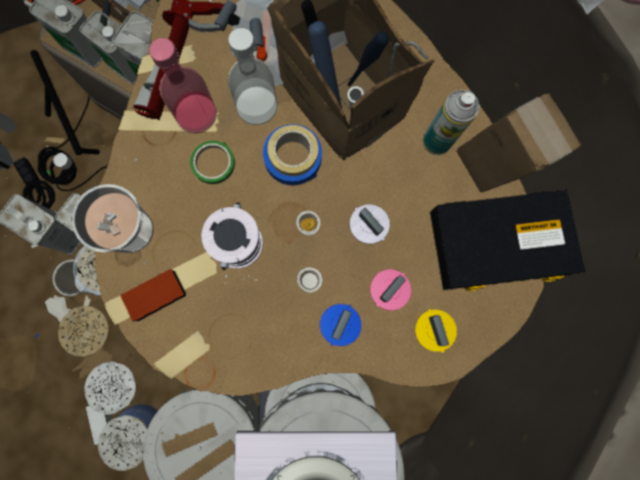

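Lid candidates in top view: white disc (370,223), pink (391,290), blue (341,325) and yellow (436,330). The white one is the real lid. The canister is at (231,236), and the cups are at (308,222) and (310,280).

```bash
python3 - <<'E'
import cv2,numpy as np
t=cv2.imread("pics/top0.png");s=cv2.imread("pics/scene0.png")
a=cv2.resize(t[195:275,195:275],(400,400),interpolation=cv2.INTER_CUBIC)
b=cv2.resize(t[185:265,330:410],(400,400),interpolation=cv2.INTER_CUBIC)
cv2.imwrite("pics/crop0.png",np.hstack([a,b]))
a=cv2.resize(s[275:375,205:305],(400,400),interpolation=cv2.INTER_CUBIC)
b=cv2.resize(s[210:290,290:370],(400,400),interpolation=cv2.INTER_CUBIC)
cv2.imwrite("pics/crop1.png",np.hstack([a,b]))
E
```

```text
(no output)
```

View pics/crop0.png

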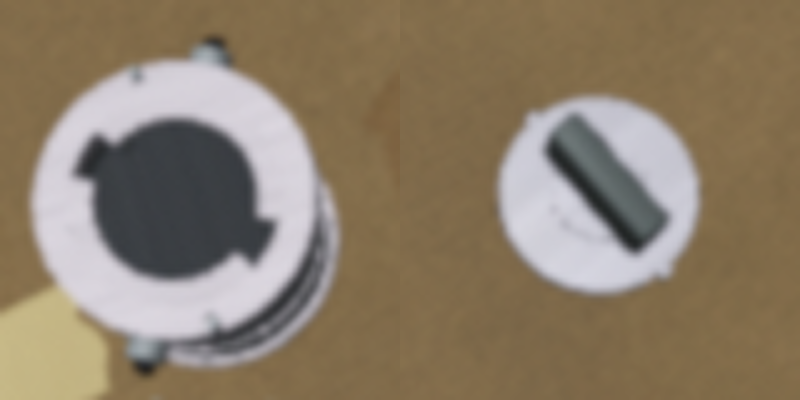

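View pics/crop1.png

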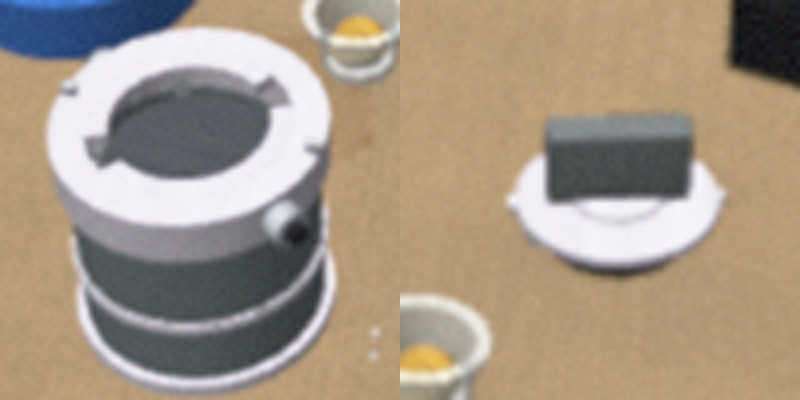

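```bash
cat > h.py <<'E'
import numpy as np, cv2
from scipy.spatial.transform import Rotation as R
def ray(c,uv,z,T=None):
    f=240/np.tan(np.radians(c["fov_y"]/2))
    W=np.linalg.inv(c["world_to_cam"]) if T is None else T
    d=W[:3,:3]@np.array([(uv[0]-c["cx"])/f,(uv[1]-c["cy"])/f,1.]);o=W[:3,3]
    return o+d*(z-o[2])/d[2]
def wT(c,s):
    T=np.eye(4);T[:3,:3]=R.from_euler("xyz",s["orientation"]).as_matrix();T[:3,3]=s["tcp_pos"];return T@c["mount"]
def proj(c,p,T=None):
    f=240/np.tan(np.radians(c["fov_y"]/2))
    M=c["world_to_cam"] if T is None else np.linalg.inv(T)
    q=M[:3,:3]@np.asarray(p)+M[:3,3];return np.array([c["cx"]+f*q[0]/q[2],c["cy"]+f*q[1]/q[2]])
E
python3 - <<'E'
from station import ctrl
from h import *
c=ctrl.capture("top");s=ctrl.capture("scene")
T=lambda x,y,z,ox=195,oy=195,sc=5,cc=c:ray(cc,(ox+(x+.5)/sc-.5,oy+(y+.5)/sc-.5),z)
def seg(n,a,b):
    d=a-b;print(n,((a+b)/2).round(4),"len",np.linalg.norm(d).round(4),"ang",np.degrees(np.arctan2(d[1],d[0])).round(1))
seg("gaps",T(90,156,.1),T(264,242,.1))
seg("ribs",T(138,75,.105),T(212,322,.105))
seg("collar x",T(32,200,.1),T(316,200,.1));seg("collar y",T(174,60,.1),T(174,341,.1))
L=lambda x,y,z:T(x-400,y,z,330,185)
seg("disc x",L(498,195,.022),L(699,195,.022));seg("disc y",L(599,95,.022),L(599,294,.022))
seg("nubs",L(532,118,.019),L(667,271,.019))
seg("bar",L(562,131,.058),L(653,231,.058))
S=lambda x,y,z:T(x,y,z,205,275,4,s)
seg("S ribs",S(68,88,.105),S(314,148,.105));seg("S gaps",S(96,150,.1),S(275,92,.1))
Q=lambda x,y,z:T(x-400,y,z,290,210,5,s)
seg("S bar",Q(547,127,.058),Q(692,127,.058));seg("S disc",Q(514,200,.02),Q(724,200,.02))
seg("cup",ray(c,(308,222),.03),ray(c,(310,280),.03))
E
```

```text
gaps [0.5303 0.164  0.1   ] len 0.0753 ang 63.6
ribs [0.53  0.164 0.105] len 0.1004 ang 17.9
collar x [0.5299 0.165  0.1   ] len 0.1084 ang 90.0
collar y [0.5303 0.165  0.1   ] len 0.1094 ang 1.7
disc x [ 0.5682 -0.1137  0.022 ] len 0.0843 ang 90.0
disc y [ 0.5687 -0.1139  0.022 ] len 0.0852 ang -1.3
nubs [ 0.5692 -0.1144  0.019 ] len 0.0858 ang 40.1
bar [ 0.5664 -0.1126  0.058 ] len 0.0546 ang 41.0
S ribs [0.5267 0.1675 0.105 ] len 0.1031 ang 17.9
S gaps [0.53   0.1655 0.1   ] len 0.0732 ang 62.6
S bar [ 0.5661 -0.1107  0.058 ] len 0.0581 ang 36.6
S disc [ 0.5664 -0.1124  0.02  ] len 0.0862 ang 36.6
cup [0.5096 0.0126 0.03  ] len 0.1205 ang 1.9
```

Call:
{"fn": "arm_command", "kwargs": {"deltas": [[[0, 0, -1, 25, -17, -3, 100], [0, 0, -2, 50, -35, -6, 100], [0, 0, -3, 75, -52, -9, 100], [0, 0, -4, 100, -70, -12, 100], [0, 0, -5, 125, -87, -15, 100], [0, 0, -6, 150, -105, -18, 100], [0, 0, -7, 175, -122, -20, 100], [0, 0, -8, 200, -140, -22, 100], [0, 0, -9, 225, -157, -24, 100], [0, 0, -10, 250, -175, -26, 100], [0, 0, -11, 275, -192, -28, 100], [0, 0, -12, 300, -210, -30, 100], [0, 0, -13, 325, -227, -32, 100], [0, 0, -14, 350, -245, -34, 100], [0, 0, -15, 375, -262, -36, 100], [0, 0, -16, 400, -280, -38, 100], [0, 0, -17, 425, -297, -38, 100], [0, 0, -18, 450, -315, -38, 100], [0, 0, -19, 475, -332, -38, 100], [0, 0, -19, 495, -349, -38, 100]]]}}

```text
t: 1.87
tcp_pos: [0.5691, -0.1124, 0.241]
orientation: [-3.142, -0.001, 0.681]
force: [-0.1, -0.5, 0.6]
opening: 0.0851
```

```bash
python3 - <<'E'
from station import ctrl
from h import *
s=ctrl.state();c=ctrl.capture("wrist");cv2.imwrite("pics/w1.png",c["color"])
print(s["t"],s["tcp_pos"],np.degrees(s["orientation"]),s["joints"],c["mount"])
T=wT(c,s)
for p in[(.568,-.113,.022),(.568,-.113,.058)]:print(proj(c,p,T))
E
```

```text
1.8667 [ 0.56905825 -0.11241605  0.24098604] [-1.79997807e+02 -3.97704099e-02  3.90185062e+01] [ 0.7193156   0.3949445  -0.73539491  1.68228553  0.2831754   1.17368505
 -0.97815981] [[ 2.16180507e-04 -9.47808804e-01 -3.18839182e-01  8.07077113e-02]
 [ 9.99999742e-01  4.23501603e-04 -5.80913851e-04  4.62313375e-04]
 [ 6.85624167e-04 -3.18838974e-01  9.47808651e-01 -1.71187144e-01]
 [ 0.00000000e+00  0.00000000e+00  0.00000000e+00  1.00000000e+00]]
[324.27093054 192.02190463]
[324.20835958 199.52884528]
```

View pics/w1.png

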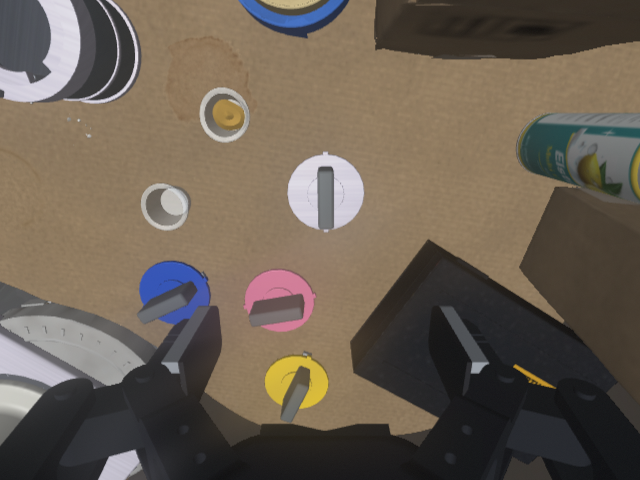

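```bash
python3 - <<'E'
from station import ctrl
from h import *
s=ctrl.state();c=ctrl.capture("wrist");T=wT(c,s)
im=c["color"]
cr=cv2.resize(im[140:245,275:380],(600,600),interpolation=cv2.INTER_CUBIC);cv2.imwrite("pics/w1c.png",cr)
for n,uv,z in [("disc",(326,191.5),.022),("nub1",(325.5,154),.019),("nub2",(326.5,230),.019),("case",(430,242),.05),("case0",(430,242),.0),("pinkR",(315,290),.02),("cup2",(225,115),.035),("caseL",(352,372),.05)]:
    p=ray(c,uv,z,T);a=np.radians(39);d=p-[.568,-.113,0]
    print(n,p.round(4),"along bar",(d[0]*np.cos(a)+d[1]*np.sin(a)).round(4),"tooly",(d[0]*np.sin(a)-d[1]*np.cos(a)).round(4))
E
```

```text
disc [ 0.5722 -0.1066  0.022 ] along bar 0.0073 tooly -0.0024
nub1 [ 0.6024 -0.081   0.019 ] along bar 0.0469 tooly -0.0032
nub2 [ 0.538  -0.1354  0.019 ] along bar -0.0374 tooly -0.0015
case [ 0.6044 -0.2217  0.05  ] along bar -0.0401 tooly 0.1074
case0 [ 0.6004 -0.2446  0.    ] along bar -0.0576 tooly 0.1227
pinkR [ 0.4716 -0.1723  0.02  ] along bar -0.1122 tooly -0.0146
cup2 [0.5701 0.0203 0.035 ] along bar 0.0855 tooly -0.1023
caseL [ 0.4275 -0.2657  0.05  ] along bar -0.2052 tooly 0.0303
```

View pics/w1c.png

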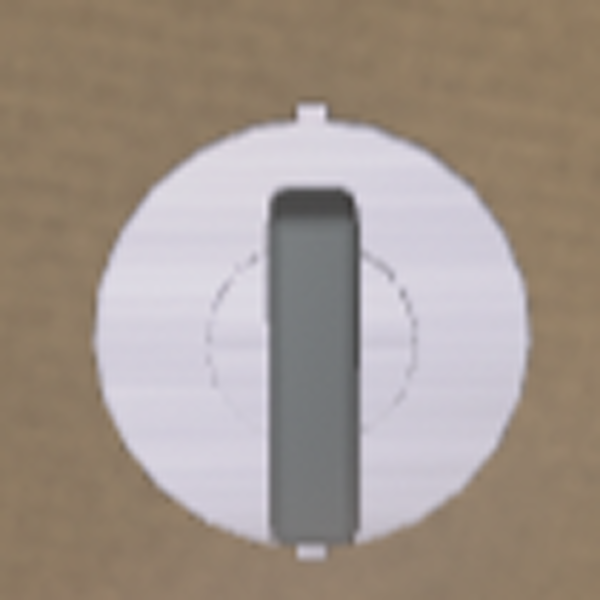

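```bash
python3 - <<'E'
from station import ctrl
from h import *
s=ctrl.state();c=ctrl.capture("wrist");T=wT(c,s)
print(s["t"],s["tcp_pos"],np.degrees(s["orientation"]),s["dq"].round(4))
im=c["color"]
cr=cv2.resize(im[140:245,275:380],(600,600),interpolation=cv2.INTER_CUBIC);cv2.imwrite("pics/w2c.png",cr)
for p in[(.568,-.113,.022),(.568,-.113,.058)]:print((proj(c,p,T)-[275,140])/.175)
E
```

```text
1.9667 [ 0.56989209 -0.10785453  0.24128879] [-179.90753645   -0.20184032   39.38720065] [ 0.0538 -0.0156  0.0519  0.0209  0.0154  0.015   0.051 ]
[299.10884711 318.47584056]
[300.0784707  362.60417597]
```

View pics/w2c.png

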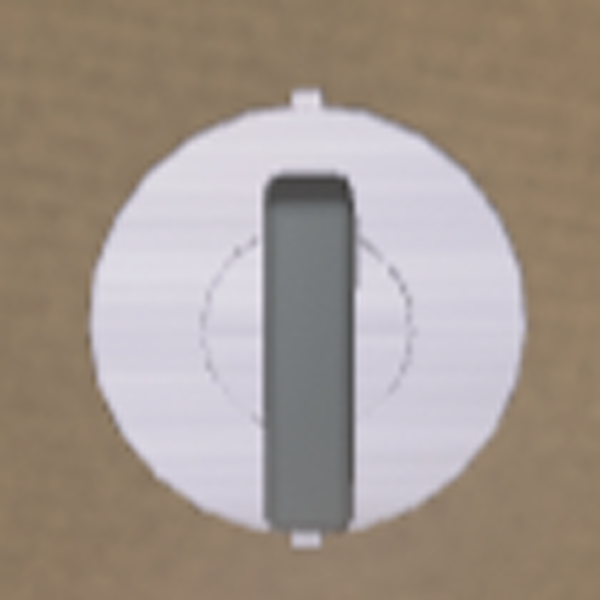

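Call:
{"fn": "arm_command", "kwargs": {"deltas": [[[0, 0, 0, 0, 0, 0, 100], [0, 0, 0, 0, 0, 0, 100], [0, 0, 0, 0, 0, 0, 100], [0, 0, 0, 0, 0, 0, 100]]]}}

```text
t: 2.35
tcp_pos: [0.5675, -0.1158, 0.241]
orientation: [3.141, 0.001, 0.677]
force: [-0.1, 1.0, -0.5]
opening: 0.0853
```

```bash
python3 - <<'E'
from station import ctrl
from h import *
s=ctrl.state();c=ctrl.capture("wrist");T=wT(c,s)
print(s["t"],s["tcp_pos"],np.degrees(s["orientation"]),s["dq"].round(4))
im=c["color"];cv2.imwrite("pics/w3.png",im)
cr=cv2.resize(im[140:245,275:380],(600,600),interpolation=cv2.INTER_CUBIC);cv2.imwrite("pics/w3c.png",cr)
for p in[(.568,-.113,.022),(.568,-.113,.058)]:print((proj(c,p,T)-[275,140])/.175)
hsv=cv2.cvtColor(im,cv2.COLOR_BGR2HSV)
m=((hsv[...,1]<45)&(hsv[...,2]>140)).astype(np.uint8);m[:140]=0;m[245:]=0;m[:,:275]=0;m[:,380:]=0
m=cv2.morphologyEx(m,cv2.MORPH_OPEN,np.ones((5,5)))
cn=max(cv2.findContours(m,0,1)[0],key=cv2.contourArea);h=cv2.convexHull(cn);e=cv2.fitEllipse(h);print(e)
print("disc",ray(c,e[0],.022,T))
g=((im.max(2)<150)&(hsv[...,1]<50)).astype(np.uint8);g[:155]=0;g[240:]=0;g[:,:305]=0;g[:,350:]=0
cn=max(cv2.findContours(g,0,1)[0],key=cv2.contourArea);r=cv2.minAreaRect(cn);print(r)
E
```

```text
2.35 [ 0.5674854  -0.1157757   0.24099715] [1.79981932e+02 3.23335378e-02 3.87945731e+01] [-0.0019  0.0001 -0.0051 -0.0001 -0.0009 -0.002   0.0004]
[272.49916617 278.47251997]
[271.35792449 319.98458125]
((323.8183898925781, 188.18861389160156), (76.87047576904297, 77.8875503540039), 177.1727294921875)
disc [ 0.56922986 -0.11358005  0.022     ]
((323.5, 195.5), (65.0, 15.0), 90.0)
```

View pics/w3c.png

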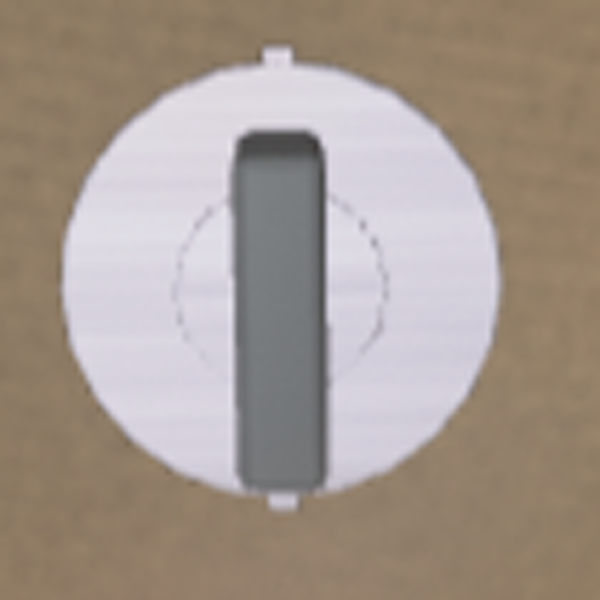

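Call:
{"fn": "arm_command", "kwargs": {"deltas": [[[0, 0, -0.6, 2, -1, 15, 100], [0, 0, -0.6, 2, -1, 35, 100], [0, 0, -0.6, 2, -1, 60, 100], [0, 0, -0.6, 2, -1, 85, 100], [0, 0, -0.6, 2, -1, 110, 100], [0, 0, -0.6, 2, -1, 135, 100], [0, 0, -0.6, 2, -1, 155, 100], [0, 0, -0.6, 2, -1, 172, 100], [0, 0, -0.6, 2, -1, 185, 100], [0, 0, -0.6, 2, -1, 195, 100], [0, 0, -0.6, 2, -1, 203, 100], [0, 0, -0.6, 2, -1, 209, 100], [0, 0, -0.6, 2, -1, 213, 100], [0, 0, -0.6, 2, -1, 213, 100], [0, 0, -0.6, 2, -1, 213, 100], [0, 0, -0.6, 2, -1, 213, 100]]]}}

```text
t: 3.73
tcp_pos: [0.5695, -0.1122, 0.0287]
orientation: [3.141, -0.001, 0.69]
force: [0.2, -0.0, -1.1]
opening: 0.0857
```

```bash
python3 - <<'E'
from station import ctrl
from h import *
s=ctrl.state();c=ctrl.capture("wrist");T=wT(c,s)
print(s["t"],s["tcp_pos"],np.degrees(s["orientation"]),s["dq"].round(4),s["force"])
cv2.imwrite("pics/w4.png",c["color"])
a=np.radians(39.4);u=np.array([np.cos(a),np.sin(a),0])
for k in(-.03,0,.03):print(proj(c,np.array([.5687,-.1135,.058])+k*u,T))
E
```

```text
3.7333 [ 0.56954917 -0.11224083  0.02871202] [ 1.79940956e+02 -4.51168052e-02  3.95350434e+01] [ 0.0007 -0.0005 -0.0015 -0.0004  0.0002 -0.0012 -0.0015] [ 0.21351365 -0.01249576 -1.09314931]
[324.68482144 366.07939311]
[324.8620155 309.1923784]
[325.0615849  245.12190229]
```

View pics/w4.png

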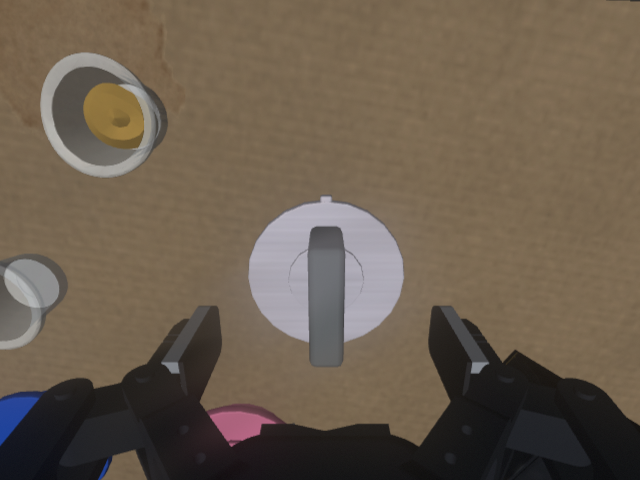

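Call:
{"fn": "arm_command", "kwargs": {"deltas": [[[0, 0, 0, -1.5, 0, 1, 100], [0, 0, 0, -1.5, 0, 1, 60], [0, 0, 0, -1.5, 0, 1, 30], [0, 0, 0, -1.5, 0, 1, 5], [0, 0, 0, -1.5, 0, 1, 5], [0, 0, 0, -1.5, 0, 1, 5], [0, 0, 0, -1.5, 0, 1, 5], [0, 0, 0, -1.5, 0, 1, 5], [0, 0, 0, -1.5, 0, 1, 5], [0, 0, 0, -1.5, 0, 1, 5], [0, 0, 0, -1.5, 0, 1, 5], [0, 0, 0, -1.5, 0, 1, 5]]], "newtons": 80}}

```text
t: 4.78
tcp_pos: [0.5681, -0.1134, 0.0273]
orientation: [3.141, -0.0, 0.69]
force: [0.5, -1.0, 3.2]
opening: 0.0117
```

```bash
python3 - <<'E'
from station import ctrl
from h import *
s=ctrl.state();c=ctrl.capture("wrist");T=wT(c,s)
print(s)
cv2.imwrite("pics/w5.png",c["color"])
E
```

```text
{'t': 4.7833, 'joints': array([ 0.60553163,  0.65213504, -0.5979372 ,  1.84882707,  0.49977066,
        0.79417382, -1.13682078]), 'dq': array([-0.00092398,  0.00059296,  0.00014244, -0.00119302, -0.00060899,
        0.00023548, -0.00082293]), 'joint_torque': array([-5.35809416e-01, -5.25677526e+01, -9.98588115e+00, -1.85690725e+01,
       -2.69145425e-01,  7.54103973e-02, -4.17320029e-03]), 'tcp_pos': array([ 0.56809819, -0.11335663,  0.02725659]), 'orientation': array([ 3.14096418e+00, -3.37408885e-04,  6.89853380e-01]), 'force': array([ 0.5470587 , -0.9993668 ,  3.15902563]), 'ft_torque': array([-0.17789763, -0.1539173 ,  0.01097702]), 'opening': 0.011699815450704072}
```

View pics/w5.png

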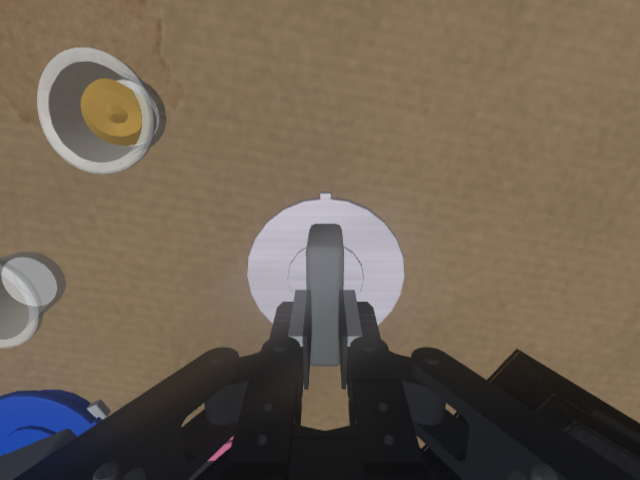

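Call:
{"fn": "arm_command", "kwargs": {"deltas": [[[0, 0, 0, 0, 0, -5, 5], [0, 0, 0, 0, 0, -12, 5], [0, 0, 0, 0, 0, -22, 5], [0, 0, 0, 0, 0, -35, 5], [0, 0, 0, 0, 0, -50, 5], [0, 0, 0, 0, 0, -65, 5], [0, 0, 0, 0, 0, -80, 5], [0, 0, 0, 0, 0, -95, 5], [0, 0, 0, 0, 0, -110, 5], [0, 0, 0, 0, 0, -122, 5], [0, 0, 0, 0, 0, -132, 5], [0, 0, 0, 0, 0, -138, 5], [0, 0, 0, 0, 0, -140, 5], [0, 0, 0, 0, 0, -140, 5], [0, 0, 0, 0, 0, -140, 5]]]}}

```text
t: 6.08
tcp_pos: [0.5672, -0.1132, 0.1664]
orientation: [-3.141, 0.001, 0.69]
force: [-0.7, -0.7, -1.9]
opening: 0.0116
```

```bash
python3 - <<'E'
from station import ctrl
from h import *
s=ctrl.state();c=ctrl.capture("wrist");T=wT(c,s)
print(s["t"],s["tcp_pos"],np.degrees(s["orientation"]),s["joints"],s["force"],s["opening"])
cv2.imwrite("pics/w6.png",c["color"])
E
```

```text
6.0833 [ 0.56720186 -0.11318651  0.16642813] [-1.79953349e+02  4.06962008e-02  3.95261923e+01] [ 0.69364148  0.4709303  -0.70605512  1.7634736   0.34880121  1.03722501
 -1.02031377] [-0.70737796 -0.70504147 -1.885302  ] 0.011639813971940081
```

View pics/w6.png

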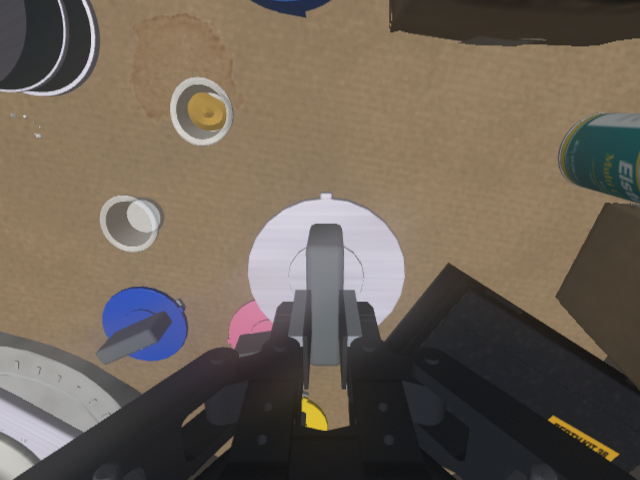

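```bash
python3 - <<'E'
from station import ctrl
from h import *
from scipy.optimize import least_squares
c=ctrl.capture("wrist");im=c["color"]
T=c["mount"]
hsv=cv2.cvtColor(im,cv2.COLOR_BGR2HSV)
# rim edge points by radial gradient from the centre
pts=[]
gray=im.astype(float)
m=((hsv[...,1]<40)&(im.min(2)>140)).astype(np.uint8)
n,l,st,ce=cv2.connectedComponentsWithStats(m)
for y in range(200,300,2):
    xs=np.where(m[y,200:450])[0]
    if len(xs): pts.append((200+xs[0]-.5,y));pts.append((200+xs[-1]+.5,y))
for x in range(270,384,2):
    if 316<x<336: continue
    ys=np.where(m[180:300,x])[0]
    if len(ys): pts.append((x,180+ys[0]-.5))
pts=np.array(pts,float)
for zt in (.0033,.0053,.0073):
    P=np.array([ray(c,p,zt,T)[:2] for p in pts])
    f=lambda v:np.hypot(P[:,0]-v[0],P[:,1]-v[1])-v[2]
    r=least_squares(f,[0,0,.042],loss="soft_l1",f_scale=.0005);print(zt,r.x.round(4),np.median(abs(f(r.x))).round(5))
    print(" nub",ray(c,(326,195.5),zt+.003,T).round(4))
t=ctrl.capture("top");s=ctrl.capture("scene")
cv2.imwrite("pics/t7.png",t["color"]);
E
```

```text
0.0033 [-0.0001  0.0009  0.041 ] 0.00014
 nub [0.0416 0.001  0.0063]
0.0053 [-0.0011  0.0009  0.0415] 0.00015
 nub [0.0412 0.001  0.0083]
0.0073 [-0.002   0.0009  0.0419] 0.00015
 nub [0.0408 0.001  0.0103]
```

Call:
{"fn": "arm_command", "kwargs": {"deltas": [[[0, 0, -1, 3, -5, 0, 5], [0, 0, -2, 9, -14, 0, 5], [0, 0, -3.5, 18, -28, 0, 5], [0, 0, -5, 28, -45, 0, 5], [0, 0, -6.5, 39, -63, 0, 5], [0, 0, -8, 51, -82, 0, 5], [0, 0, -10, 64, -102, 0, 5], [0, 0, -12, 77, -123, 0, 5], [0, 0, -14, 90, -144, 0, 5], [0, 0, -16, 103, -165, 0, 5], [0, 0, -18, 115, -184, 0, 5], [0, 0, -20, 126, -202, 0, 5], [0, 0, -21.5, 135, -216, 0, 5], [0, 0, -22.5, 141, -227, 0, 5], [0, 0, -23.5, 145, -233, 0, 5], [0, 0, -23.5, 147, -237, 0, 5], [0, 0, -23.5, 148, -238, 0, 5], [0, 0, -23.5, 148, -238, 0, 5], [0, 0, -23.5, 148, -238, 0, 5], [0, 0, -23.5, 148, -238, 0, 5]]]}}

```text
t: 7.95
tcp_pos: [0.5308, 0.1633, 0.1669]
orientation: [3.141, 0.001, 1.098]
force: [-0.3, 0.0, -1.7]
opening: 0.0121
```

```bash
python3 - <<'E'
from station import ctrl
from h import *
s=ctrl.state();c=ctrl.capture("wrist");T=wT(c,s)
print(s["t"],s["tcp_pos"],np.degrees(s["orientation"]),s["joints"],s["force"],s["opening"])
cv2.imwrite("pics/w8.png",c["color"])
t=ctrl.capture("top");q=ctrl.capture("scene")
a=cv2.resize(t["color"][180:290,180:290],(400,400),interpolation=cv2.INTER_CUBIC)
b=cv2.resize(q["color"][225:375,180:330],(400,400),interpolation=cv2.INTER_CUBIC)
cv2.imwrite("pics/t8.png",np.hstack([a,b]))
E
```

```text
7.95 [0.5307577  0.16334396 0.16688438] [1.79986431e+02 3.21486362e-02 6.29153711e+01] [ 0.3208344   0.47310197 -0.8577116   1.81723184  0.41160378  1.04042381
 -1.16912193] [-0.27020814  0.03267467 -1.73515629] 0.012125113094940613
```

View pics/w8.png

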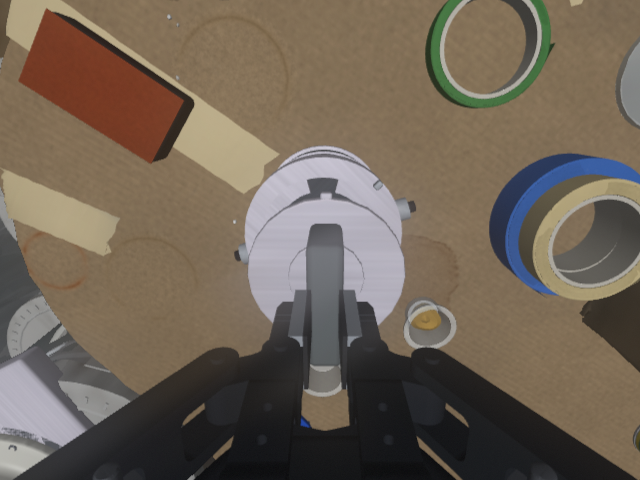

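View pics/t8.png

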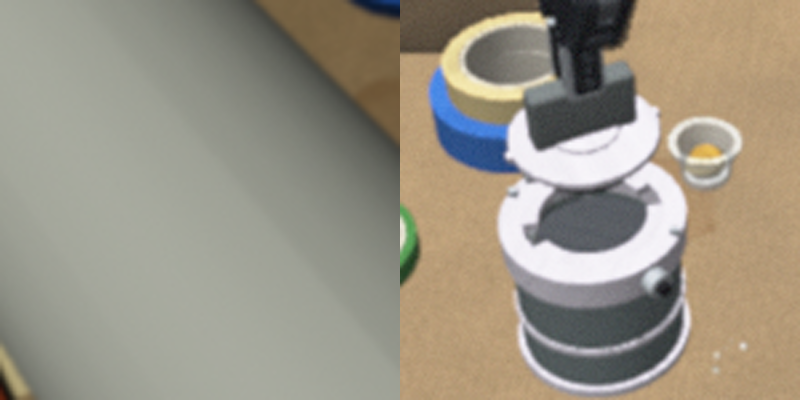

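```bash
python3 - <<'E'
import cv2
im=cv2.imread("pics/w8.png")
cv2.imwrite("pics/w8c.png",cv2.resize(im[140:280,225:425],(800,560),interpolation=cv2.INTER_CUBIC))
E
```

```text
(no output)
```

View pics/w8c.png

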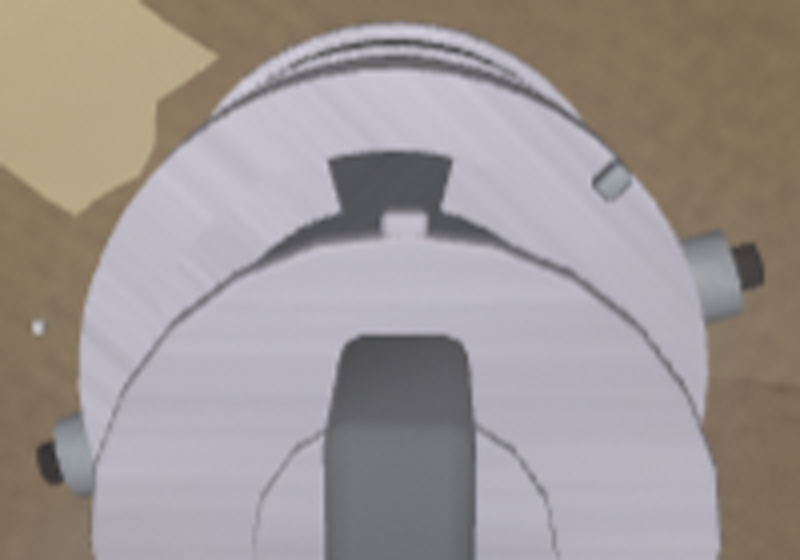

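```bash
python3 - <<'E'
from station import ctrl
from h import *
from scipy.optimize import least_squares
s=ctrl.state();c=ctrl.capture("wrist");T=c["mount"]
print(s["t"],s["tcp_pos"],np.degrees(s["orientation"]))
zt=s["tcp_pos"][2]-.1
px=lambda x,y:(225+(x+.5)/4-.5,140+(y+.5)/4-.5)
rim=[(80,360),(708,370),(395,69),(300,85),(240,108),(500,82),(160,180),(120,240),(95,290),(690,280),(660,215),(706,400),(84,320)]
P=np.array([ray(c,px(*p),zt,T)[:2] for p in rim])
f=lambda v:np.hypot(P[:,0]-v[0],P[:,1]-v[1])-v[2]
r=least_squares(f,[0,0,.054],loss="soft_l1",f_scale=.0005);print("collar centre in tool",r.x.round(4),(f(r.x)*1e3).round(1))
r2=least_squares(lambda v:f([v[0],v[1],.054]),[0,0],loss="soft_l1",f_scale=.0005);print(r2.x)
for n,p in [("gapL",(329,160)),("gapR",(453,158)),("gapmid",(391,151))]:print(n,ray(c,px(*p),zt,T)[:2].round(4))
for n,p in [("rib",(612,172))]:
  q=ray(c,px(*p),zt-.005,T)[:2];print(n,q.round(4),np.degrees(np.arctan2(*(q-r.x[:2])[::-1])))
print("nub",ray(c,px(405,222),.0083,T)[:2].round(4))
E
```

```text
8.1 [0.53065609 0.16381636 0.16696936] [1.79994163e+02 1.11316038e-02 6.29485478e+01]
collar centre in tool [-0.0004 -0.0011  0.0536] [ 0.5  0.1  0.3 -0.1  0.2  0.9 -0.9 -1.1 -0.3 -0.5 -0.4  0.1  0.4]
[-0.00088527 -0.00122485]
gapL [ 0.0389 -0.0119]
gapR [0.0392 0.0084]
gapmid [ 0.0403 -0.0018]
rib [0.0378 0.0338] 42.42490521686975
nub [0.0414 0.0004]
```

Call:
{"fn": "arm_command", "kwargs": {"deltas": [[[0, 0, 0, 0.5, -1.6, 4, 5], [0, 0, 0, 0.5, -1.6, 10, 5], [0, 0, 0, 0.5, -1.6, 17, 5], [0, 0, 0, 0.5, -1.6, 24, 5], [0, 0, 0, 0.5, -1.6, 29, 5], [0, 0, 0, 0.5, -1.6, 32, 5], [0, 0, 0, 0.5, -1.6, 33, 5], [0, 0, 0, 0.5, -1.6, 33, 5], [0, 0, 0, 0.5, -1.6, 33, 5]]]}}

```text
t: 8.9
tcp_pos: [0.5294, 0.166, 0.1341]
orientation: [3.141, -0.0, 1.1]
force: [1.5, 0.6, -0.5]
opening: 0.0116
```

```bash
python3 - <<'E'
from station import ctrl
from h import *
s=ctrl.state();c=ctrl.capture("wrist")
print(s["t"],s["tcp_pos"],np.degrees(s["orientation"]),s["force"],s["opening"])
q=ctrl.capture("scene")
a=cv2.resize(c["color"][140:300,225:425],(500,400),interpolation=cv2.INTER_CUBIC)
b=cv2.resize(q["color"][265:385,205:295],(300,400),interpolation=cv2.INTER_CUBIC)
cv2.imwrite("pics/t9.png",np.hstack([a,b]))
E
```

```text
8.9 [0.52936042 0.16596524 0.13413967] [ 1.79993666e+02 -1.74801929e-02  6.30356803e+01] [ 1.4885057   0.62925234 -0.45438973] 0.01156204052943129
```

View pics/t9.png

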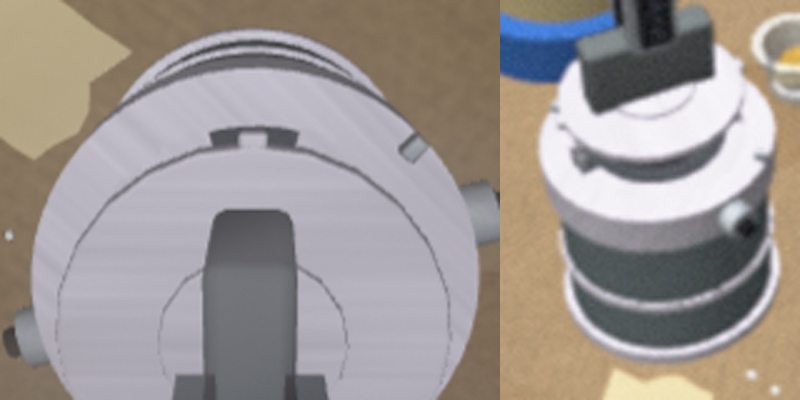

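Call:
{"fn": "arm_command", "kwargs": {"deltas": [[[0, 0, 0, -0.6, 0, 2, 5], [0, 0, 0, -0.6, 0, 4, 5], [0, 0, 0, -0.6, 0, 6, 5], [0, 0, 0, -0.6, 0, 8, 5], [0, 0, 0, -0.6, 0, 10, 5], [0, 0, 0, -0.6, 0, 12, 5], [0, 0, 0, -0.6, 0, 14, 5], [0, 0, 0, -0.6, 0, 15, 5], [0, 0, 0, -0.6, 0, 15, 5]]]}}

```text
t: 9.75
tcp_pos: [0.5287, 0.1652, 0.1187]
orientation: [-3.141, 0.0, 1.1]
force: [1.0, -0.2, -1.2]
opening: 0.0123
```

Call:
{"fn": "arm_command", "kwargs": {"deltas": [[[0, 0, 0, 0, 0, 1.5, 5], [0, 0, 0, 0, 0, 3, 5], [0, 0, 0, 0, 0, 4.5, 5], [0, 0, 0, 0, 0, 6, 5], [0, 0, 0, 0, 0, 7, 5], [0, 0, 0, 0, 0, 7.5, 5], [0, 0, 0, 0, 0, 7.5, 5], [0, 0, 0, 0, 0, 7.5, 5]]]}}

```text
t: 10.42
tcp_pos: [0.529, 0.1652, 0.1116]
orientation: [3.141, -0.0, 1.1]
force: [-0.4, -0.4, -0.5]
opening: 0.0121
```

```bash
python3 - <<'E'
from station import ctrl
from h import *
s=ctrl.state();c=ctrl.capture("wrist")
print(s["t"],s["tcp_pos"],np.degrees(s["orientation"]),s["force"],s["ft_torque"],s["opening"],s["joints"])
q=ctrl.capture("scene")
a=cv2.resize(c["color"][140:300,225:425],(500,400),interpolation=cv2.INTER_CUBIC)
b=cv2.resize(q["color"][265:385,205:295],(300,400),interpolation=cv2.INTER_CUBIC)
cv2.imwrite("pics/t10.png",np.hstack([a,b]))
E
```

```text
10.4167 [0.52900331 0.16522697 0.11158364] [ 1.79992455e+02 -1.96832028e-04  6.30292501e+01] [-0.41723852 -0.43209937 -0.51975281] [-0.07416518  0.05046304  0.00379441] 0.012066084374177766 [ 0.2773919   0.54083312 -0.81174229  1.8649395   0.47999707  0.94258183
 -1.22506604]
```

View pics/t10.png

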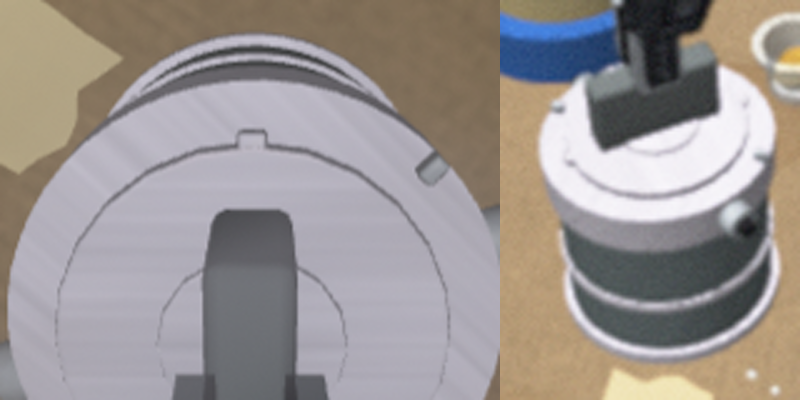

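Call:
{"fn": "arm_command", "kwargs": {"deltas": [[[0, 0, 0, 0, 0, 0.7, 5], [0, 0, 0, 0, 0, 1.2, 5], [0, 0, 0, 0, 0, 1.2, 5], [0, 0, 0, 0, 0, 1.2, 5]]]}}

```text
t: 10.85
tcp_pos: [0.5295, 0.165, 0.1109]
orientation: [3.14, 0.0, 1.1]
force: [-0.6, -2.5, 6.2]
opening: 0.0117
```

Call:
{"fn": "arm_command", "kwargs": {"deltas": [[[0, 0, 1, 0, 0, -0.3, 5], [0, 0, 3, 0, 0, -0.3, 5], [0, 0, 5, 0, 0, -0.3, 5], [0, 0, 7.5, 0, 0, -0.3, 5], [0, 0, 10, 0, 0, -0.3, 5], [0, 0, 12.5, 0, 0, -0.3, 5], [0, 0, 15, 0, 0, -0.3, 5], [0, 0, 17.5, 0, 0, -0.3, 5], [0, 0, 20, 0, 0, -0.3, 5], [0, 0, 22.5, 0, 0, -0.3, 5], [0, 0, 25, 0, 0, -0.3, 5], [0, 0, 27, 0, 0, -0.3, 5], [0, 0, 29, 0, 0, -0.3, 5], [0, 0, 30, 0, 0, -0.3, 5], [0, 0, 30, 0, 0, -0.3, 5], [0, 0, 30, 0, 0, -0.3, 5]]]}}

```text
t: 12.18
tcp_pos: [0.5296, 0.1648, 0.1111]
orientation: [3.14, -0.001, 0.577]
force: [-0.2, -3.8, 5.3]
opening: 0.0119
```

```bash
python3 - <<'E'
from station import ctrl
from h import *
s=ctrl.state();c=ctrl.capture("wrist")
print(s["t"],s["tcp_pos"],np.degrees(s["orientation"]),s["force"],s["ft_torque"],s["opening"],s["joints"])
q=ctrl.capture("scene")
a=cv2.resize(c["color"][140:300,225:425],(500,400),interpolation=cv2.INTER_CUBIC)
b=cv2.resize(q["color"][265:385,205:295],(300,400),interpolation=cv2.INTER_CUBIC)
cv2.imwrite("pics/t11.png",np.hstack([a,b]))
E
```

```text
12.1833 [0.5295962  0.16484762 0.11106256] [ 1.79935399e+02 -4.07041723e-02  3.30484901e+01] [-0.21876987 -3.77159068  5.31562575] [-0.61409861 -0.04170916  0.18809346] 0.011866580360679896 [ 0.19181729  0.50228434 -0.69125434  1.86763026  0.39967237  0.91281469
 -1.68214996]
```

View pics/t11.png

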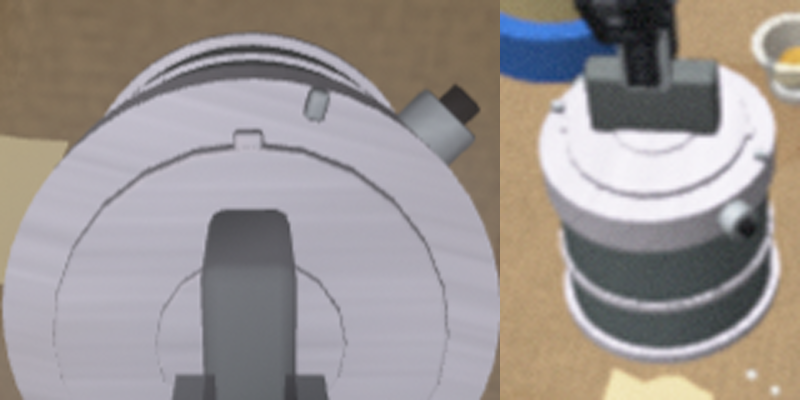

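Call:
{"fn": "arm_command", "kwargs": {"deltas": [[[0, 0, 1, 0, 0, 0, 5], [0, 0, 3, 0, 0, 0, 5], [0, 0, 5, 0, 0, 0, 5], [0, 0, 7, 0, 0, 0, 5], [0, 0, 9, 0, 0, 0, 5], [0, 0, 11, 0, 0, 0, 5], [0, 0, 12.5, 0, 0, 0, 5], [0, 0, 13.5, 0, 0, 0, 5], [0, 0, 14, 0, 0, 0, 5], [0, 0, 14, 0, 0, 0, 5], [0, 0, 14, 0, 0, 0, 5], [0, 0, 14, 0, 0, 0, 5]]]}}

```text
t: 13.28
tcp_pos: [0.5294, 0.1648, 0.111]
orientation: [3.141, -0.001, 0.333]
force: [0.8, -3.2, 6.1]
opening: 0.0118
```

```bash
python3 - <<'E'
from station import ctrl
from h import *
s=ctrl.state();c=ctrl.capture("wrist")
print(s["t"],s["tcp_pos"],np.degrees(s["orientation"]),s["force"],s["ft_torque"],s["opening"],s["joints"])
q=ctrl.capture("scene")
a=cv2.resize(c["color"][140:300,225:425],(500,400),interpolation=cv2.INTER_CUBIC)
b=cv2.resize(q["color"][265:385,205:295],(300,400),interpolation=cv2.INTER_CUBIC)
cv2.imwrite("pics/t12.png",np.hstack([a,b]))
cv2.imwrite("pics/w12.png",cv2.resize(c["color"][150:350,225:425],(600,600),interpolation=cv2.INTER_CUBIC))
E
```

```text
13.2833 [0.52942016 0.16483375 0.11099404] [ 1.79953608e+02 -3.71003541e-02  1.90633089e+01] [ 0.82698703 -3.19813772  6.10467576] [-0.58925715  0.09761201  0.16590196] 0.011827223643492745 [ 0.151127    0.48717166 -0.63609624  1.86907713  0.36341877  0.90216793
 -1.89650318]
```

View pics/t12.png

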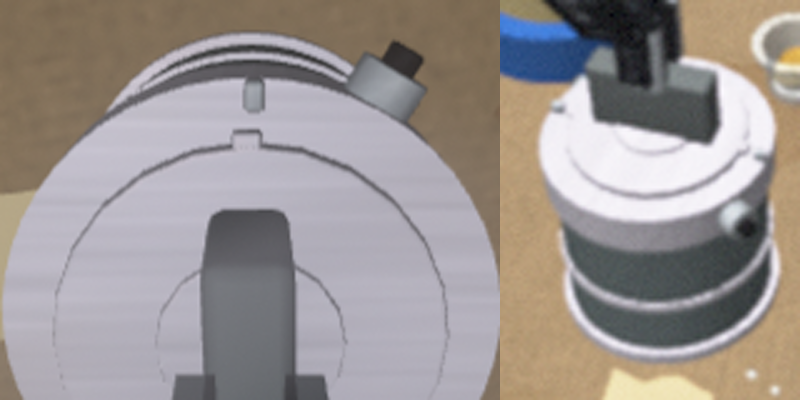

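View pics/w12.png

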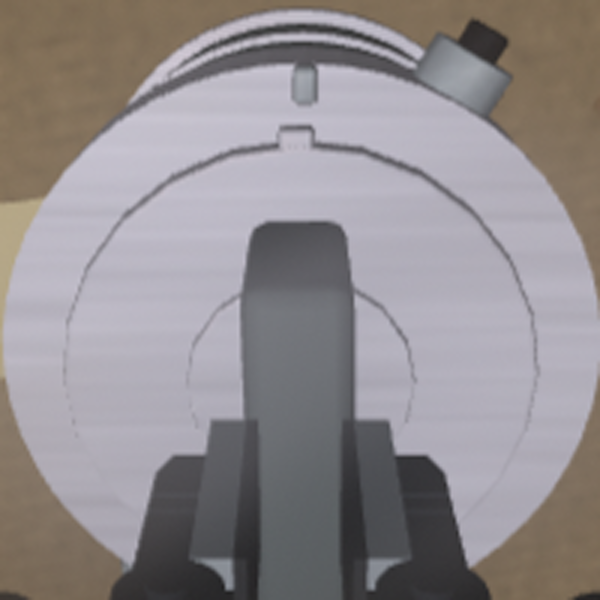

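Call:
{"fn": "arm_command", "kwargs": {"deltas": [[[0, 0, 1, 0, 0, 0, 5], [0, 0, 2, 0, 0, 0, 5], [0, 0, 2, 0, 0, 0, 5], [0, 0, 2, 0, 0, 0, 5], [0, 0, 2, 0, 0, 0, 5], [0, 0, 2, 0, 0, 0, 5]]]}}

```text
t: 13.88
tcp_pos: [0.5294, 0.1649, 0.111]
orientation: [3.141, -0.001, 0.298]
force: [-0.6, -3.7, 6.0]
opening: 0.0119
```

```bash
python3 - <<'E'
from station import ctrl
from h import *
s=ctrl.state();c=ctrl.capture("wrist")
print(s["t"],s["tcp_pos"],np.degrees(s["orientation"]),s["force"],s["ft_torque"],s["opening"],s["joints"])
q=ctrl.capture("scene");cv2.imwrite("pics/s13.png",q["color"])
cv2.imwrite("pics/w13.png",cv2.resize(c["color"][150:350,225:425],(600,600),interpolation=cv2.INTER_CUBIC))
T=c["mount"];zt=s["tcp_pos"][2]-.1
px=lambda x,y:(225+(x+.5)/3-.5,150+(y+.5)/3-.5)
E
```

```text
13.8833 [0.52943638 0.16486451 0.11102659] [ 1.79958943e+02 -4.09908604e-02  1.70585327e+01] [-0.60649245 -3.68720496  6.04857865] [-0.60047652  0.00331137  0.17785609] 0.01185848054175362 [ 0.14528363  0.48512443 -0.62825701  1.86921934  0.35827274  0.90075262
 -1.92725469]
```

View pics/w13.png

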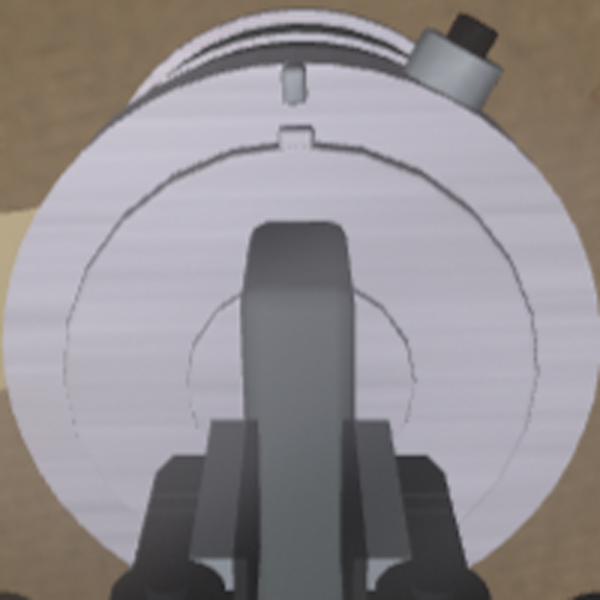

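View pics/s13.png

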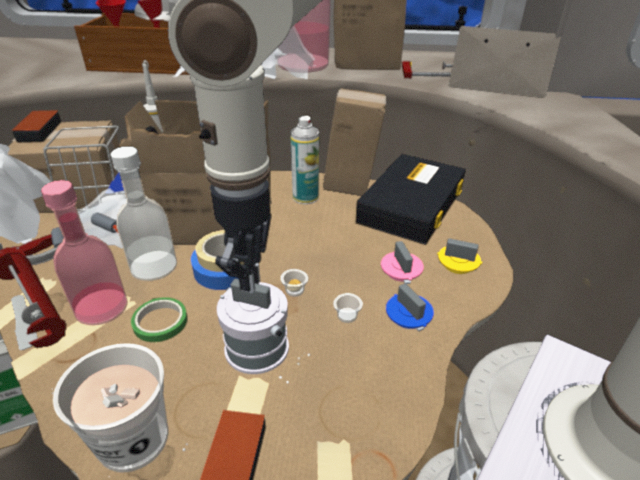

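```bash
python3 - <<'E'
from station import ctrl
print(ctrl.close_job());s=ctrl.state();print(s["t"],s["tcp_pos"],s["orientation"],s["force"])
E
```

```text
the job is handed in; nothing more can be done
None
the job is handed in; nothing more can be done
```

The lid is seated on the canister and turned clockwise to the half-way ribs. The gripper is still holding it there at 80 N, and I handed the job in at about 14 s.

- **Pick and fit:** I picked the white lid by its bar. Its lugs went through the gaps with almost no force, and it sat down on the collar with about 6 N of contact.
- **Angle:** The tool turned about 46°. The last wrist picture shows the bar and its marker within about 0.5° of the rib, well short of the click at about 57°. The wrist moment about the vertical axis read about 0.18 N m, which fits holding against the spring plus some friction.
- **Hold:** The pose was steady at hand-in, at TCP z 0.111, which matches the seated height.
- **Surroundings:** In the last scene picture the cups, tapes and look-alike lids are where they started.
- **Disagreements:**
  - The finger opening read 12 mm on the 16 mm bar, but the grip held firmly apart from about 1° of slip in the turn.
  - One earlier wrist-camera reading put the rib about 2.5° off the other two cameras. I made the final alignment by comparing the bar with the rib in the same picture.
- **Not checked:** I had no reading of the vent disc or click nose positions. I also could not read the state after hand-in.

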